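# Put the reagents back in their colour-matched holders

### The arm

A 6-joint arm with a two-finger parallel gripper is mounted at the origin on the work surface. World frame = base frame: x ahead of the robot, y to its left, z up, the work surface at z = 0. Lengths are in m, angles in degrees, forces in N, time in s.
With the tool pointing down it reaches from about 0.3 to 0.775 m from the base axis. Payload 14.6 kg.
Tool frame: the origin (TCP) lies on the front face of the gripper's body, between the roots of the fingers; the fingertips stand 97 mm ahead of it and the grasp point (between the pads) lies 78 mm ahead of it; z points along the fingers, y is the line along which they close (so a half turn about z gives the same grasp; the last joint's range is limited). The gripper opens to 94 mm and grips with 3 to 60 N. Pads are 16 mm wide; open, the fingers measure 119 mm over their backs; the gripper's body (75 mm by 177 mm) begins 78 mm behind the grasp point.
Start: joints at [65.569, 17.183, 87.147, -0, 75.671, -3.816], TCP at [0.194, 0.515, 0.303] pointing down, gripper open.
Joint ranges: [-173.82, 173.82], [-45.26, 126.66], [13.44, 144.39], [-59.66, 239.66], [0, 175.72], [-146.38, 146.38]. Speed limits (degrees/s): [127.2, 127.2, 147.25, 180, 180, 180].

### API

Orientations are given as a 3x3 rotation matrix whose columns are the frame's x, y, z axes.
In Python, from station import state, viewer, order gives the robot as it stands.
- The arm moves only by the tool move_arm, never from a script. Its argument "steps" is a list of rows, each an object with "offset": the shift along the tool's x, y, z in cm, a list of three; "yaw": the turn about the tool's z in rad. A call has 1 to 20 rows; each row is the pose to reach, as a shift and turn from the pose commanded when the call began, along the tool's axes at that moment; what a row does not reach only later rows make up. A row lasts 1/12 s, in which the tool goes at most 41.7 mm and 7.16 degrees, less where a joint would pass 70% of its speed; a pose out of reach is approached as far as the arm can. A call with a gripper value outside its range is refused whole. "grip" is the opening, from 0 (shut) to 1 (fully open), set as the call begins (left out, the last holds). The fingers move at their own pace and stop on an object; "grip_force" is the grip in N (left out, the last holds). Time passes only in rows, so rows that repeat a pose let the fingers close. It gives the time, the measured TCP pose, the force, the opening and the grip force at its end, in the units of the state.
- state(): the state, without advancing time (a new reading comes with each control period).
- viewer.read_camera(name): name is "side" or "top"; returns (picture, depth): 384x512x3 uint8, blue, green, red; 384x512 float32, m along the optical axis (not along the pixel's ray), 0 where there is no reading.
- viewer.camera_params(name): a dict with "fx", "fy", "cx", "cy" (pixels), "R" (3x3) and "t" (3): a world point X has camera coordinates R X + t. Camera axes: x right, y down, z forward; pixel columns grow to the right and rows downward; lengths in m; the calibration is good to about 2 mm. A picture is of the moment at which its call begins. camera_params takes no time and is no camera call.
- order.sign_off(): hands the job in; it is judged then, once.
The state is a dict: "time": time; "qpos": joint angles; "joint_velocities": joint speeds; "joint_efforts": joint torques, N m; "position": TCP position; "eef_rot": TCP orientation; "contact_force": force on the tool from outside, world axes, zero at the start; "ft_torque": the same for the moment, N m; "grip_width": opening from 0.0 (shut) to 1.0 (fully open); "grip_force": force on a finger pad.
Only numpy, scipy, OpenCV 4.12 (cv2) and the standard library are available. Lean on these libraries where they do the work, as an engineer would, in place of code of your own. Each camera call takes 0.05 s, during which the arm holds its last target. There are 200 camera calls.

### The job

Put the reagents away after the morning run: set the red-capped bottle, the blue-capped bottle, the green-lidded jar and the yellow cassette each in the holder of its own colour, upright and fully down inside the rim. Set them down gently, keep them from tipping over, and leave the white-capped bottle and the white beaker standing where they are.

Things in the scene. Friction and masses are not known exactly. Their poses are not given: they have to be found in the camera images.
- red_bottle: amber-brown round bottle with a pale label band and a red cap: body 44 mm diameter, straight sides from 0 to 65 mm height, then a shoulder, cap 34 mm diameter from 75 to 100 mm height (its top). About 0.1 to 0.2 kg, loose, stands upright. Origin: centre of its underside, z up along the bottle
- blue_bottle: amber-brown round bottle with a pale label band and a blue cap: body 44 mm diameter, straight sides from 0 to 65 mm height, then a shoulder, cap 34 mm diameter from 75 to 100 mm height (its top). About 0.1 to 0.2 kg, loose, stands upright. Origin: centre of its underside, z up along the bottle
- green_jar: squat white jar with a green lid: 56 mm diameter all the way up, 60 mm high, the lid is its top 16 mm. About 0.1 to 0.2 kg, loose, stands upright. Origin: centre of its underside, z up
- yellow_cassette: yellow box-shaped reagent cassette with a pale label band and two white spots on top: 90 mm long (its x), 40 mm wide (its y), 50 mm high (z). About 0.1 to 0.22 kg, loose, lies flat. Origin: centre of its underside
- red_holder: round red open holder fixed to the bench, a shallow well: outer diameter 70 mm, inner diameter 62 mm, rim 14 mm high, inner floor 4 mm above its origin. It takes the red-capped bottle, with 9 mm to spare all round. Origin: centre of its underside on the bench, z up
- blue_holder: round blue open holder fixed to the bench, a shallow well: outer diameter 70 mm, inner diameter 62 mm, rim 14 mm high, inner floor 4 mm above its origin. It takes the blue-capped bottle, with 9 mm to spare all round. Origin: centre of its underside on the bench, z up
- green_holder: round green open holder fixed to the bench, a shallow well: outer diameter 82 mm, inner diameter 74 mm, rim 14 mm high, inner floor 4 mm above its origin. It takes the green-lidded jar, with 9 mm to spare all round. Origin: centre of its underside on the bench, z up
- yellow_tray: yellow open rectangular tray fixed to the bench: outside 116 mm long (its x) by 66 mm wide (its y), inside 108 by 58 mm, rim 14 mm high, inner floor 4 mm above its origin. It takes the yellow cassette lengthwise, either end first. Origin: centre of its underside on the bench, z up
- white_bottle: amber-brown round bottle with a pale label band and a white cap: body 44 mm diameter, straight sides from 0 to 65 mm height, then a shoulder, cap 34 mm diameter from 75 to 100 mm height (its top). About 0.1 to 0.2 kg, loose, stands upright. Origin: centre of its underside, z up along the bottle. A bystander, to be left alone; no holder is for it
- beaker: plain white open plastic beaker, 64 mm diameter at the rim, 75 mm high, loose and empty, a bystander to be left alone. Origin: centre of its underside, z up
Not all that is in view belongs to the job. Several things have the shape of the blue_holder; the one meant has the colours described above. What is shaped like the green_holder but brown is not meant.

How it is judged (in metres and radians):
At the end, for the whole second after the job is handed in: Each of the four is in its colour's holder: centres within 15 mm, underside under 8 mm above the holder's, upright to 0.12 rad, cassette within 0.25 rad of the tray's length, released and at rest; white-capped bottle and beaker upright, within 30 mm of their starts (horizontal distance between red_bottle and red_holder below 0.015 m and z of red_bottle in the frame of red_holder below 0.008 m and angle between each of red_bottle, blue_bottle, green_jar, yellow_cassette, white_bottle, beaker's own z axis and vertical below 0.12 rad and linear speed of each of red_bottle, blue_bottle, green_jar, yellow_cassette below 0.02 m/s and contact force between each of red_bottle, blue_bottle, green_jar, yellow_cassette and the fingers below 0.1 N and horizontal distance between blue_bottle and blue_holder below 0.015 m and z of blue_bottle in the frame of blue_holder below 0.008 m and horizontal distance between green_jar and green_holder below 0.015 m and z of green_jar in the frame of green_holder below 0.008 m and horizontal distance between yellow_cassette and yellow_tray below 0.015 m and z of yellow_cassette in the frame of yellow_tray below 0.008 m and angle between the x axis of yellow_cassette and the x axis of yellow_tray, either way round below 0.25 rad and distance of each of white_bottle, beaker from where it was at the start of the episode below 0.03 m); the robot touches nothing.
It fails at once if the white-capped bottle is knocked or moved more than 30 mm (distance of white_bottle from where it was at the start of the episode above 0.03 m).
It fails at once if the beaker is knocked or moved more than 30 mm (distance of beaker from where it was at the start of the episode above 0.03 m).
It fails at once if one of the four reagents is tipped more than 45 degrees (angle between any of red_bottle, blue_bottle, green_jar, yellow_cassette's own z axis and vertical above 0.785 rad).
It fails at once if one of the four is dropped (falls out of the fingers faster than 0.7 m/s, a fall of about 25 mm) ((contact force between red_bottle and the fingers below 0.1 N and linear speed of red_bottle above 0.7 m/s) or (contact force between blue_bottle and the fingers below 0.1 N and linear speed of blue_bottle above 0.7 m/s) or (contact force between green_jar and the fingers below 0.1 N and linear speed of green_jar above 0.7 m/s) or (contact force between yellow_cassette and the fingers below 0.1 N and linear speed of yellow_cassette above 0.7 m/s)).
It also fails if it takes over 128 s, if anything falls off the work surface, if the arm or the gripper's body presses on something with over 40 N, if the wrist force passes 120 N, or if a joint passes its speed limit or range.

## Working session

There is one attempt and no reset: what is moved stays moved. The work goes in short steps, Python scripts to look and compute and a tool call to move; the robot and the scene stay as the last step left them, time stands still between calls to the robot, and variables do not carry over. Pictures are saved under pics/ and viewed, at most 14 in all, crops included, and the job is handed in when it is done.

Besides the shell and the picture viewer there is one more tool, called after "Request:" as name([rows], argument=value, ...), one row to a line, values as JSON. move_arm: Moves the arm, as the interface text tells. Its arguments: {"type":"object","properties":{"steps":{"type":"array","items":{"type":"object","properties":{"offset":{"type":"array","items":{"type":"number"}},"yaw":{"type":"number"}}}},"grip":{"type":"number"},"grip_force":{"type":"number"}},"required":["steps"]}

```bash
mkdir -p pics; python3 - <<'E'
from station import state, viewer, order
import cv2, numpy as np
s=state(); print(s['time'],s['position'],np.round(s['eef_rot'],3).tolist(),s['grip_width'])
for n in('top','side'):
    im,d=viewer.read_camera(n); cv2.imwrite(f'pics/{n}0.png',im); np.save(f'{n}0.npy',d)
    p=viewer.camera_params(n); print(n,{k:np.round(v,3).tolist() for k,v in p.items()})
E
```

```text
0.0 [0.19357873 0.51464333 0.30208006] [[-0.936, 0.352, -0.001], [0.352, 0.936, -0.001], [0.0, -0.001, -1.0]] 1.0009293646031814
top {'fx': 351.069, 'fy': 351.069, 'cx': 256.436, 'cy': 195.914, 'R': [[0.023, -0.999, 0.026], [-0.989, -0.027, -0.147], [0.147, -0.023, -0.989]], 't': [-0.014, 0.531, 0.807]}
side {'fx': 424.534, 'fy': 424.534, 'cx': 255.971, 'cy': 195.63, 'R': [[0.97, -0.241, -0.011], [-0.139, -0.521, -0.842], [0.198, 0.819, -0.539]], 't': [-0.503, 0.102, 1.139]}
```

View pics/top0.png

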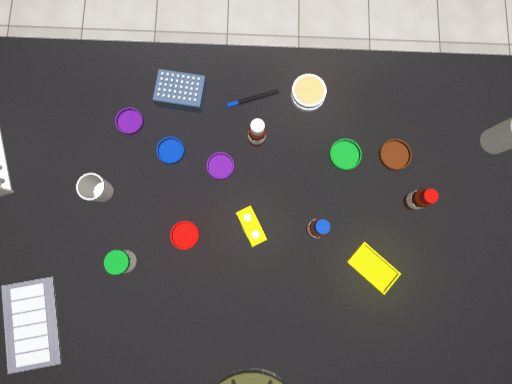

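View pics/side0.png

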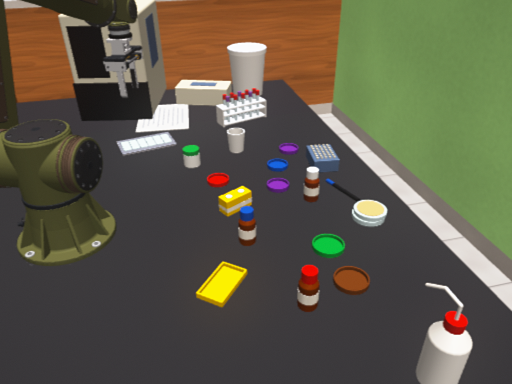

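The top view shows, by pixel:
- Bottles: red (430,197), blue (322,227), white (257,127).
- Other items: green jar (117,262), cassette (251,226), beaker (91,187).
- Holders: red (184,235), green (346,154), brown decoy (395,155), yellow tray (374,268).

There are three shapes like the blue holder: (170,150) blue, (129,121) purple and (220,166) purple. Only (170,150) fits the description by hue. I'll check it in an enlarged crop.

```bash
cat > h.py <<'E'
import cv2, numpy as np
from station import viewer
HUE={'red':(174,6),'blue':(105,124),'green':(50,75),'yellow':(24,34)}
def world(n,d):
    p=viewer.camera_params(n); v,u=np.indices(d.shape)
    c=np.stack([(u-p['cx'])/p['fx']*d,(v-p['cy'])/p['fy']*d,d],-1)
    return (c-np.array(p['t']))@np.array(p['R'])
def mask(im,col):
    h,s,v=cv2.split(cv2.cvtColor(im,cv2.COLOR_BGR2HSV)); a,b=HUE[col]
    m=((h>=a)&(h<=b) if a<b else (h>=a)|(h<=b))&(s>140)&(v>90)
    return m.astype(np.uint8)
def blobs(n,im,d,amin=60):
    W=world(n,d)
    for col in HUE:
        k,l,st,c=cv2.connectedComponentsWithStats(mask(im,col))
        for i in range(1,k):
            if st[i,4]<amin: continue
            P=W[(l==i)&(d>0)]; z=np.percentile(P[:,2],95)
            T=P[P[:,2]>z-.006]; Q=T[:,:2].astype(np.float32)
            (x,y),r=cv2.minEnclosingCircle(Q); b=cv2.minAreaRect(Q*1000)
            print(n,col,'px',c[i].round(),'z %.3f'%z,'mean',Q.mean(0).round(4),'circ (%.4f %.4f) r%.4f'%(x,y,r),'rect',np.round(b[0],1),np.round(b[1],1),round(b[2],1))
E
python3 - <<'E'
from h import *
for n in('top','side'): blobs(n,cv2.imread(f'pics/{n}0.png'),np.load(f'{n}0.npy'))
im=cv2.imread('pics/top0.png'); cv2.imwrite('pics/crop.png',cv2.resize(im[100:190,100:250],None,fx=5,fy=5))
# bystanders: points in the white cap / beaker
W=world('top',np.load('top0.npy'))
for nm,u,v,r in(('white',257,125,5),('beaker',91,187,16),('bowl',309,92,18),('rack',180,88,15)):
    P=W[v-r:v+r,u-r:u+r].reshape(-1,3); z=P[:,2].max(); print(nm,z,P[P[:,2]>z-.006].mean(0))
E
```

```text
top red px [429. 196.] z 0.101 mean [ 0.5342 -0.3939] circ (0.5343 -0.3944) r0.0177 rect [ 534.8 -394.6] [33.8 32. ] 56.1
top red px [184. 235.] z 0.014 mean [0.4345 0.1731] circ (0.4356 0.1729) r0.0348 rect [435.2 172.9] [65.5 68. ] 1.6
top blue px [170. 150.] z 0.014 mean [0.6471 0.2204] circ (0.6475 0.2211) r0.0355 rect [647.3 220.4] [68.9 67.6] 6.3
top blue px [322. 226.] z 0.101 mean [ 0.4581 -0.147 ] circ (0.4582 -0.1470) r0.0167 rect [ 458.2 -146.4] [31.2 31.7] 1.5
top green px [345. 154.] z 0.013 mean [ 0.6476 -0.2249] circ (0.6500 -0.2257) r0.0409 rect [ 649.9 -225.7] [78.6 80.7] 4.5
top green px [116. 262.] z 0.062 mean [0.3688 0.3146] circ (0.3691 0.3148) r0.0280 rect [369.  314.4] [51.6 54.5] 0.4
top yellow px [251. 226.] z 0.052 mean [0.459  0.0106] circ (0.4597 0.0102) r0.0475 rect [458.9  11. ] [88.5 39. ] 27.9
top yellow px [373. 268.] z 0.014 mean [ 0.3663 -0.2917] circ (0.3674 -0.2902) r0.0661 rect [ 367.4 -291.2] [117.5  67.1] 49.6
side red px [218. 179.] z 0.012 mean [0.4323 0.1698] circ (0.4312 0.1711) r0.0378 rect [432.4 169.8] [73.1 64. ] 79.0
side red px [309.
[... 504 characters left out ...]
9 mean [0.3676 0.3107] circ (0.3677 0.3139) r0.0296 rect [368.1 312.6] [56.7 50. ] 67.1
side green px [328. 245.] z 0.013 mean [ 0.6484 -0.2298] circ (0.6495 -0.2273) r0.0425 rect [ 648.6 -227.4] [83.7 78. ] 69.4
side yellow px [234. 194.] z 0.050 mean [0.4563 0.0059] circ (0.4576 0.0085) r0.0472 rect [456.6   9. ] [88.9 44. ] 27.8
side yellow px [221. 282.] z 0.013 mean [ 0.3646 -0.2949] circ (0.3658 -0.2932) r0.0663 rect [ 365.7 -291. ] [120.4  69.3] 49.1
white 0.8760461438867134 [0.40600794 0.0187803  0.87604614]
beaker 0.8760461438867134 [0.40600794 0.0187803  0.87604614]
bowl 0.8760461438867134 [0.40600794 0.0187803  0.87604614]
rack 0.8760461438867134 [0.40600794 0.0187803  0.87604614]
```

View pics/crop.png

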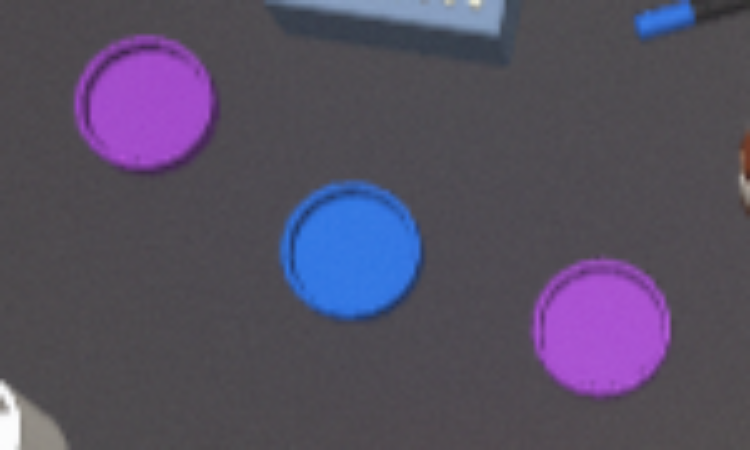

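The crop shows three rings: purple at top left, blue in the middle and purple at bottom right. The only blue one is at (170,150), so that is the blue holder. All heights and sizes match the spec.

The jar goes first. I'll move above it and turn the tool so that tool x = +y, y = +x and z = down.

Request:
move_arm([
  {"offset": [-3,-1.6,0.5],"yaw": 0.12},
  {"offset": [-6,-3.2,1],"yaw": 0.24},
  {"offset": [-9,-4.8,1.5],"yaw": 0.36},
  {"offset": [-12,-6.4,2],"yaw": 0.48},
  {"offset": [-15,-8,2.5],"yaw": 0.6},
  {"offset": [-18,-9.6,3],"yaw": 0.72},
  {"offset": [-21,-11.2,3.5],"yaw": 0.84},
  {"offset": [-23.4,-12.6,4],"yaw": 0.96},
  {"offset": [-23.4,-12.6,4],"yaw": 1.08},
  {"offset": [-23.4,-12.6,4],"yaw": 1.211},
  {"offset": [-23.4,-12.6,4],"yaw": 1.211},
  {"offset": [-23.4,-12.6,4],"yaw": 1.211},
  {"offset": [-23.4,-12.6,4],"yaw": 1.211},
], grip=1)

```text
time: 1.18
position: [0.3681, 0.3146, 0.2626]
eef_rot: [[-0.005, 1.0, -0.0], [1.0, 0.005, -0.0], [-0.0, -0.0, -1.0]]
contact_force: [-0.8, 0.1, -0.6]
grip_width: 1.002
grip_force: 0.0
```

Request:
move_arm([
  {"offset": [0,0,3]},
  {"offset": [0,0,6]},
  {"offset": [0,0,8.5]},
  {"offset": [0,0,10.5]},
  {"offset": [0,0,12.5]},
  {"offset": [0,0,13.7]},
  {"offset": [0,0,14.5]},
  {"offset": [0,0,14.8]},
  {"offset": [0,0,14.8]},
  {"offset": [0,0,14.8]},
])

```text
invalid input
```

Request:
move_arm([
  {"offset": [0,0,0]},
  {"offset": [0,0,0]},
  {"offset": [0,0,0]},
  {"offset": [0,0,0]},
  {"offset": [0,0,0]},
  {"offset": [0,0,0]},
  {"offset": [0,0,0]},
  {"offset": [0,0,0]},
  {"offset": [0,0,0]},
  {"offset": [0,0,0]},
  {"offset": [0,0,0]},
  {"offset": [0,0,0]},
], grip=0, grip_force=20)

```text
invalid input
```

Request:
move_arm([
  {"offset": [0,0,3],"yaw": 0},
  {"offset": [0,0,6],"yaw": 0},
  {"offset": [0,0,8.5],"yaw": 0},
  {"offset": [0,0,10.5],"yaw": 0},
  {"offset": [0,0,12.5],"yaw": 0},
  {"offset": [0,0,13.7],"yaw": 0},
  {"offset": [0,0,14.5],"yaw": 0},
  {"offset": [0,0,14.8],"yaw": 0},
  {"offset": [0,0,14.8],"yaw": 0},
  {"offset": [0,0,14.8],"yaw": 0},
])

```text
time: 2.02
position: [0.3685, 0.3147, 0.1153]
eef_rot: [[-0.001, 1.0, 0.001], [1.0, 0.001, 0.001], [0.001, 0.001, -1.0]]
contact_force: [0.2, 0.5, 0.4]
grip_width: 0.996
grip_force: 0.0
```

Request:
move_arm([
  {"offset": [0,0,0],"yaw": 0},
  {"offset": [0,0,0],"yaw": 0},
  {"offset": [0,0,0],"yaw": 0},
  {"offset": [0,0,0],"yaw": 0},
  {"offset": [0,0,0],"yaw": 0},
  {"offset": [0,0,0],"yaw": 0},
  {"offset": [0,0,0],"yaw": 0},
  {"offset": [0,0,0],"yaw": 0},
  {"offset": [0,0,0],"yaw": 0},
  {"offset": [0,0,0],"yaw": 0},
], grip=0, grip_force=20)

```text
time: 2.85
position: [0.3684, 0.3145, 0.1147]
eef_rot: [[0.0, 1.0, 0.0], [1.0, -0.0, 0.0], [0.0, 0.0, -1.0]]
contact_force: [-0.1, -0.7, 2.1]
grip_width: 0.593
grip_force: 20.0
```

Request:
move_arm([
  {"offset": [0,0,-1],"yaw": 0},
  {"offset": [0,0,-3],"yaw": 0},
  {"offset": [0,0,-6],"yaw": 0},
  {"offset": [0,0,-9],"yaw": 0},
  {"offset": [0,0,-12],"yaw": 0},
  {"offset": [0,0,-14],"yaw": 0},
  {"offset": [0,0,-14.8],"yaw": 0},
  {"offset": [0,0,-14.8],"yaw": 0},
])

```text
time: 3.52
position: [0.3685, 0.3146, 0.2644]
eef_rot: [[-0.0, 1.0, 0.002], [1.0, 0.0, 0.002], [0.002, 0.002, -1.0]]
contact_force: [-0.1, 0.1, -0.6]
grip_width: 0.594
grip_force: 20.0
```

Request:
move_arm([
  {"offset": [-1.5,0.8,0],"yaw": 0},
  {"offset": [-4,2.1,0],"yaw": 0},
  {"offset": [-7.5,3.9,0],"yaw": 0},
  {"offset": [-11,5.7,0],"yaw": 0},
  {"offset": [-14.5,7.5,0],"yaw": 0},
  {"offset": [-18,9.4,0],"yaw": 0},
  {"offset": [-21.5,11.2,0],"yaw": 0},
  {"offset": [-25,13,0],"yaw": 0},
  {"offset": [-28.5,14.8,0],"yaw": 0},
  {"offset": [-32,16.6,0],"yaw": 0},
  {"offset": [-35.5,18.4,0],"yaw": 0},
  {"offset": [-39,20.3,0],"yaw": 0},
  {"offset": [-42.5,22.1,0],"yaw": 0},
  {"offset": [-46,23.9,0],"yaw": 0},
  {"offset": [-49.5,25.7,0],"yaw": 0},
  {"offset": [-52,27,0],"yaw": 0},
  {"offset": [-53.5,27.8,0],"yaw": 0},
  {"offset": [-54.1,28.1,0],"yaw": 0},
  {"offset": [-54.1,28.1,0],"yaw": 0},
  {"offset": [-54.1,28.1,0],"yaw": 0},
])

```text
time: 5.18
position: [0.649, -0.2258, 0.2613]
eef_rot: [[-0.0, 1.0, -0.002], [1.0, 0.0, 0.001], [0.001, -0.002, -1.0]]
contact_force: [-0.7, -0.4, -1.8]
grip_width: 0.593
grip_force: 20.0
```

Request:
move_arm([
  {"offset": [0,0,1],"yaw": 0},
  {"offset": [0,0,3],"yaw": 0},
  {"offset": [0,0,6],"yaw": 0},
  {"offset": [0,0,9],"yaw": 0},
  {"offset": [0,0,11],"yaw": 0},
  {"offset": [0,0,12.3],"yaw": 0},
  {"offset": [0,0,13.2],"yaw": 0},
  {"offset": [0,0,13.8],"yaw": 0},
  {"offset": [0,0,14.1],"yaw": 0},
  {"offset": [0,0,14.3],"yaw": 0},
  {"offset": [0,0,14.3],"yaw": 0},
  {"offset": [0,0,14.3],"yaw": 0},
])

```text
time: 6.18
position: [0.6496, -0.2267, 0.1205]
eef_rot: [[0.0, 1.0, 0.001], [1.0, -0.0, -0.0], [-0.0, 0.001, -1.0]]
contact_force: [0.4, -0.4, -1.6]
grip_width: 0.595
grip_force: 20.0
```

Request:
move_arm([
  {"offset": [0,0,0],"yaw": 0},
  {"offset": [0,0,0],"yaw": 0},
  {"offset": [0,0,0],"yaw": 0},
  {"offset": [0,0,0],"yaw": 0},
  {"offset": [0,0,0],"yaw": 0},
  {"offset": [0,0,0],"yaw": 0},
  {"offset": [0,0,0],"yaw": 0},
  {"offset": [0,0,0],"yaw": 0},
], grip=1)

```text
time: 6.85
position: [0.6493, -0.2265, 0.1196]
eef_rot: [[-0.0, 1.0, -0.0], [1.0, 0.0, 0.0], [0.0, -0.0, -1.0]]
contact_force: [0.3, 0.3, 0.2]
grip_width: 1.001
grip_force: 0.0
```

Request:
move_arm([
  {"offset": [0,0,-1],"yaw": 0},
  {"offset": [0,0,-3],"yaw": 0},
  {"offset": [0,0,-6],"yaw": 0},
  {"offset": [0,0,-9],"yaw": 0},
  {"offset": [0,0,-12],"yaw": 0},
  {"offset": [0,0,-14.3],"yaw": 0},
  {"offset": [0,0,-14.3],"yaw": 0},
  {"offset": [0,0,-14.3],"yaw": 0},
])

```text
time: 7.52
position: [0.6495, -0.2266, 0.2647]
eef_rot: [[-0.0, 1.0, 0.003], [1.0, 0.0, -0.001], [-0.001, 0.003, -1.0]]
contact_force: [0.0, 0.3, -0.7]
grip_width: 1.0
grip_force: 0.0
```

```bash
cat > look.py <<'E'
from h import *; import sys
from station import state
for n in('top','side'):
    im,d=viewer.read_camera(n); cv2.imwrite(f'pics/{n}{sys.argv[1]}.png',im); blobs(n,im,d)
print(state()['position'],state()['time'])
E
python3 look.py 1
```

```text
top red px [184. 235.] z 0.014 mean [0.4347 0.1721] circ (0.4356 0.1731) r0.0349 rect [435.2 173.2] [65.6 68.4] 1.6
top blue px [232. 104.] z 0.013 mean [0.7757 0.066 ] circ (0.7754 0.0665) r0.0149 rect [776.1  66.7] [11.7 29.5] 19.4
top blue px [170. 150.] z 0.014 mean [0.6471 0.2211] circ (0.6477 0.2205) r0.0351 rect [647.8 220.7] [68.7 67.6] 56.7
top blue px [318. 225.] z 0.478 mean [ 0.4335 -0.0643] circ (0.4339 -0.0647) r0.0064 rect [434.  -64.5] [ 0.5 12.6] 66.8
top green px [345. 150.] z 0.065 mean [ 0.6503 -0.2196] circ (0.5902 -0.1700) r0.1072 rect [ 586.1 -176.2] [ 42.5 213.1] 56.8
top yellow px [251. 226.] z 0.052 mean [0.4588 0.0107] circ (0.4597 0.0102) r0.0475 rect [458.9  11. ] [88.5 39. ] 27.8
side red px [218. 179.] z 0.012 mean [0.432  0.1686] circ (0.4337 0.1700) r0.0380 rect [432.3 171.1] [70.4 64.8] 77.9
side red px [309. 274.] z 0.100 mean [ 0.5319 -0.398 ] circ (0.5317 -0.3971) r0.0175 rect [ 532.1 -397.8] [32.8 32.9] 71.6
side red px [455. 322.] z 0.155 mean [ 0.6962 -0.6224] circ (0.6982 -0.6204) r0.0178 rect [ 697.5 -620.9] [33.5 33. ] 39.7
side blue px [277. 164.] z 0.013 mean [0.6452 0.2138] circ (0.6449 0.2163) r0.0376 rect [644.3 216.7] [72.2 67.1] 45.1
side blue px [247. 213.] z 0.099 mean [ 0.4571 -0.1517] circ (0.4593 -0.1498) r0.0190 rect [ 457.  -150.3] [32.7 33.4] 16.4
side green px [329. 229.] z 0.064 mean [ 0.6468 -0.2292] circ (0.6476 -0.2270) r0.0296 rect [ 647.8 -227.3] [56.7 53.9] 33.4
side green px [329. 249.] z 0.013 mean [ 0.6414 -0.2432] circ (0.6486 -0.2294) r0.0418 rect [ 644.5 -235.6] [66.2 78.6] 65.2
side yellow px [234. 194.] z 0.050 mean [0.4558 0.0062] circ (0.4579 0.0074) r0.0475 rect [457.6   8.4] [88.3 42.9] 26.0
side yellow px [221. 282.] z 0.013 mean [ 0.3644 -0.2952] circ (0.3655 -0.2920) r0.0660 rect [ 365.2 -292.6] [119.3  67.5] 49.3
[ 0.64902667 -0.22644104  0.26180875] 7.6167
```

The jar is down and centred: its top is at 0.064, and the centre is within 2 mm. Next is the red bottle.

Request:
move_arm([
  {"offset": [-2,-1.4,0],"yaw": 0},
  {"offset": [-5,-3.4,0],"yaw": 0},
  {"offset": [-8,-5.5,0],"yaw": 0},
  {"offset": [-11,-7.6,0],"yaw": 0},
  {"offset": [-14,-9.6,0],"yaw": 0},
  {"offset": [-16,-11,0],"yaw": 0},
  {"offset": [-16.9,-11.6,0],"yaw": 0},
  {"offset": [-16.9,-11.6,0],"yaw": 0},
  {"offset": [-16.9,-11.6,0],"yaw": 0},
  {"offset": [-16.9,-11.6,0],"yaw": 0},
])

```text
time: 8.45
position: [0.5342, -0.3942, 0.2622]
eef_rot: [[-0.001, 1.0, -0.0], [1.0, 0.001, 0.001], [0.001, -0.0, -1.0]]
contact_force: [0.5, 0.0, -0.2]
grip_width: 1.002
grip_force: 0.0
```

Request:
move_arm([
  {"offset": [0,0,3],"yaw": 0},
  {"offset": [0,0,6],"yaw": 0},
  {"offset": [0,0,8.5],"yaw": 0},
  {"offset": [0,0,10.5],"yaw": 0},
  {"offset": [0,0,12],"yaw": 0},
  {"offset": [0,0,13],"yaw": 0},
  {"offset": [0,0,13.6],"yaw": 0},
  {"offset": [0,0,13.9],"yaw": 0},
  {"offset": [0,0,13.9],"yaw": 0},
  {"offset": [0,0,13.9],"yaw": 0},
])

```text
time: 9.28
position: [0.5337, -0.3955, 0.1246]
eef_rot: [[-0.0, 1.0, 0.001], [1.0, 0.0, -0.001], [-0.001, 0.001, -1.0]]
contact_force: [0.3, -0.1, 0.8]
grip_width: 1.001
grip_force: 0.0
```

Request:
move_arm([
  {"offset": [0,0,0],"yaw": 0},
  {"offset": [0,0,0],"yaw": 0},
  {"offset": [0,0,0],"yaw": 0},
  {"offset": [0,0,0],"yaw": 0},
  {"offset": [0,0,0],"yaw": 0},
  {"offset": [0,0,0],"yaw": 0},
  {"offset": [0,0,0],"yaw": 0},
  {"offset": [0,0,0],"yaw": 0},
  {"offset": [0,0,0],"yaw": 0},
  {"offset": [0,0,0],"yaw": 0},
  {"offset": [0,0,0],"yaw": 0},
  {"offset": [0,0,0],"yaw": 0},
], grip=0, grip_force=20)

```text
time: 10.28
position: [0.5333, -0.3956, 0.1237]
eef_rot: [[-0.0, 1.0, 0.0], [1.0, 0.0, -0.0], [-0.0, 0.0, -1.0]]
contact_force: [0.9, -0.2, 0.2]
grip_width: 0.467
grip_force: 20.0
```

Request:
move_arm([
  {"offset": [0,0,-1],"yaw": 0},
  {"offset": [0,0,-3],"yaw": 0},
  {"offset": [0,0,-6],"yaw": 0},
  {"offset": [0,0,-9],"yaw": 0},
  {"offset": [0,0,-12],"yaw": 0},
  {"offset": [0,0,-13.9],"yaw": 0},
  {"offset": [0,0,-13.9],"yaw": 0},
  {"offset": [0,0,-13.9],"yaw": 0},
])

```text
time: 10.95
position: [0.5333, -0.3955, 0.2635]
eef_rot: [[0.0, 1.0, 0.001], [1.0, -0.0, -0.001], [-0.001, 0.001, -1.0]]
contact_force: [0.1, 0.2, -2.3]
grip_width: 0.464
grip_force: 20.0
```

Request:
move_arm([
  {"offset": [1.5,-0.3,0],"yaw": 0},
  {"offset": [4,-0.7,0],"yaw": 0},
  {"offset": [7.5,-1.3,0],"yaw": 0},
  {"offset": [11,-1.9,0],"yaw": 0},
  {"offset": [14.5,-2.5,0],"yaw": 0},
  {"offset": [18,-3.1,0],"yaw": 0},
  {"offset": [21.5,-3.8,0],"yaw": 0},
  {"offset": [25,-4.4,0],"yaw": 0},
  {"offset": [28.5,-5,0],"yaw": 0},
  {"offset": [32,-5.6,0],"yaw": 0},
  {"offset": [35.5,-6.2,0],"yaw": 0},
  {"offset": [39,-6.8,0],"yaw": 0},
  {"offset": [42.5,-7.4,0],"yaw": 0},
  {"offset": [46,-8,0],"yaw": 0},
  {"offset": [49.5,-8.6,0],"yaw": 0},
  {"offset": [53,-9.2,0],"yaw": 0},
  {"offset": [55.5,-9.7,0],"yaw": 0},
  {"offset": [56.7,-9.9,0],"yaw": 0},
  {"offset": [56.7,-9.9,0],"yaw": 0},
  {"offset": [56.7,-9.9,0],"yaw": 0},
])

```text
time: 12.62
position: [0.4338, 0.1715, 0.2614]
eef_rot: [[-0.001, 1.0, -0.002], [1.0, 0.001, -0.001], [-0.001, -0.002, -1.0]]
contact_force: [-0.2, -0.3, -1.3]
grip_width: 0.467
grip_force: 20.0
```

Request:
move_arm([
  {"offset": [0,0,1],"yaw": 0},
  {"offset": [0,0,3],"yaw": 0},
  {"offset": [0,0,6],"yaw": 0},
  {"offset": [0,0,9],"yaw": 0},
  {"offset": [0,0,11],"yaw": 0},
  {"offset": [0,0,12.2],"yaw": 0},
  {"offset": [0,0,12.9],"yaw": 0},
  {"offset": [0,0,13.2],"yaw": 0},
  {"offset": [0,0,13.4],"yaw": 0},
  {"offset": [0,0,13.4],"yaw": 0},
  {"offset": [0,0,13.4],"yaw": 0},
])

```text
time: 13.53
position: [0.4346, 0.1714, 0.1292]
eef_rot: [[0.0, 1.0, 0.001], [1.0, -0.0, 0.0], [0.0, 0.001, -1.0]]
contact_force: [-0.7, 0.8, -0.9]
grip_width: 0.464
grip_force: 20.0
```

Request:
move_arm([
  {"offset": [0,0,0],"yaw": 0},
  {"offset": [0,0,0],"yaw": 0},
  {"offset": [0,0,0],"yaw": 0},
  {"offset": [0,0,0],"yaw": 0},
  {"offset": [0,0,0],"yaw": 0},
  {"offset": [0,0,0],"yaw": 0},
  {"offset": [0,0,0],"yaw": 0},
  {"offset": [0,0,0],"yaw": 0},
  {"offset": [0,0,0],"yaw": 0},
], grip=1)

```text
time: 14.28
position: [0.4343, 0.1714, 0.1287]
eef_rot: [[-0.0, 1.0, -0.0], [1.0, 0.0, -0.0], [-0.0, -0.0, -1.0]]
contact_force: [0.2, -0.7, -0.4]
grip_width: 1.002
grip_force: 0.0
```

Request:
move_arm([
  {"offset": [0,0,-1],"yaw": 0},
  {"offset": [0,0,-3],"yaw": 0},
  {"offset": [0,0,-6],"yaw": 0},
  {"offset": [0,0,-9],"yaw": 0},
  {"offset": [0,0,-12],"yaw": 0},
  {"offset": [0,0,-13.4],"yaw": 0},
  {"offset": [0,0,-13.4],"yaw": 0},
  {"offset": [0,0,-13.4],"yaw": 0},
])

```text
time: 14.95
position: [0.4342, 0.1714, 0.2633]
eef_rot: [[-0.0, 1.0, 0.001], [1.0, 0.0, 0.0], [0.0, 0.001, -1.0]]
contact_force: [-0.2, -0.8, -0.0]
grip_width: 1.0
grip_force: 0.0
```

Request:
move_arm([
  {"offset": [-2,0.2,0],"yaw": 0},
  {"offset": [-5,0.4,0],"yaw": 0},
  {"offset": [-8.5,0.6,0],"yaw": 0},
  {"offset": [-12,0.9,0],"yaw": 0},
  {"offset": [-15.5,1.2,0],"yaw": 0},
  {"offset": [-19,1.4,0],"yaw": 0},
  {"offset": [-22.5,1.7,0],"yaw": 0},
  {"offset": [-26,2,0],"yaw": 0},
  {"offset": [-29.5,2.2,0],"yaw": 0},
  {"offset": [-31.5,2.4,0],"yaw": 0},
  {"offset": [-32,2.4,0],"yaw": 0},
  {"offset": [-32,2.4,0],"yaw": 0},
  {"offset": [-32,2.4,0],"yaw": 0},
])

```text
time: 16.03
position: [0.458, -0.1478, 0.2618]
eef_rot: [[0.0, 1.0, -0.001], [1.0, -0.0, 0.001], [0.001, -0.001, -1.0]]
contact_force: [0.5, -0.4, -0.6]
grip_width: 0.997
grip_force: 0.0
```

```bash
python3 look.py 2 | grep -E "red|\]$|blue|^\["
```

```text
top red px [183. 235.] z 0.105 mean [0.4348 0.1712] circ (0.4349 0.1713) r0.0169 rect [434.9 171.3] [30.4 32.3] 1.6
top blue px [170. 150.] z 0.014 mean [0.6469 0.2203] circ (0.6482 0.2201) r0.0354 rect [647.4 220.1] [68.4 66.9] 29.1
top blue px [319. 226.] z 0.194 mean [ 0.4362 -0.0792] circ (0.4364 -0.0792) r0.0098 rect [436.4 -79.2] [ 0.3 19.4] 67.8
side red px [212. 182.] z 0.020 mean [0.4055 0.0652] circ (0.4041 0.0144) r0.1597 rect [404.8  14.4] [319.   12.5] 89.4
side red px [455. 322.] z 0.155 mean [ 0.6962 -0.6223] circ (0.6980 -0.6207) r0.0175 rect [ 698.2 -620.6] [34.5 31.8] 52.8
side blue px [278. 164.] z 0.011 mean [0.6513 0.2134] circ (0.6485 0.2177) r0.0378 rect [653.  216.6] [70.8 54.2] 74.3
side blue px [247. 213.] z 0.099 mean [ 0.4569 -0.1521] circ (0.4580 -0.1496) r0.0187 rect [ 458.7 -149.3] [35.3 29.6] 57.7
[ 0.4582454  -0.14737033  0.2623419 ] 16.1333
```

The red bottle is in, with its cap top at 0.105 and centred. Now the blue bottle.

Request:
move_arm([
  {"offset": [0,0,3],"yaw": 0},
  {"offset": [0,0,6],"yaw": 0},
  {"offset": [0,0,8.5],"yaw": 0},
  {"offset": [0,0,10.5],"yaw": 0},
  {"offset": [0,0,12],"yaw": 0},
  {"offset": [0,0,13],"yaw": 0},
  {"offset": [0,0,13.6],"yaw": 0},
  {"offset": [0,0,13.9],"yaw": 0},
  {"offset": [0,0,13.9],"yaw": 0},
  {"offset": [0,0,13.9],"yaw": 0},
])

```text
time: 16.97
position: [0.4586, -0.1485, 0.1243]
eef_rot: [[-0.0, 1.0, 0.001], [1.0, 0.0, -0.0], [-0.0, 0.001, -1.0]]
contact_force: [-0.3, 0.1, 0.5]
grip_width: 1.0
grip_force: 0.0
```

Request:
move_arm([
  {"offset": [0,0,0],"yaw": 0},
  {"offset": [0,0,0],"yaw": 0},
  {"offset": [0,0,0],"yaw": 0},
  {"offset": [0,0,0],"yaw": 0},
  {"offset": [0,0,0],"yaw": 0},
  {"offset": [0,0,0],"yaw": 0},
  {"offset": [0,0,0],"yaw": 0},
  {"offset": [0,0,0],"yaw": 0},
  {"offset": [0,0,0],"yaw": 0},
  {"offset": [0,0,0],"yaw": 0},
  {"offset": [0,0,0],"yaw": 0},
  {"offset": [0,0,0],"yaw": 0},
], grip=0, grip_force=20)

```text
time: 17.97
position: [0.4583, -0.1486, 0.1237]
eef_rot: [[0.0, 1.0, 0.0], [1.0, -0.0, -0.0], [-0.0, 0.0, -1.0]]
contact_force: [-0.1, -0.2, 0.6]
grip_width: 0.464
grip_force: 20.0
```

Request:
move_arm([
  {"offset": [0,0,-1],"yaw": 0},
  {"offset": [0,0,-3],"yaw": 0},
  {"offset": [0,0,-6],"yaw": 0},
  {"offset": [0,0,-9],"yaw": 0},
  {"offset": [0,0,-12],"yaw": 0},
  {"offset": [0,0,-13.9],"yaw": 0},
  {"offset": [0,0,-13.9],"yaw": 0},
  {"offset": [0,0,-13.9],"yaw": 0},
])

```text
time: 18.63
position: [0.4582, -0.1485, 0.2633]
eef_rot: [[-0.0, 1.0, 0.001], [1.0, 0.0, -0.001], [-0.001, 0.001, -1.0]]
contact_force: [-0.6, -0.1, -2.2]
grip_width: 0.461
grip_force: 20.0
```

Request:
move_arm([
  {"offset": [1.4,0.7,0],"yaw": 0},
  {"offset": [4,2,0],"yaw": 0},
  {"offset": [7,3.6,0],"yaw": 0},
  {"offset": [10,5.1,0],"yaw": 0},
  {"offset": [13,6.7,0],"yaw": 0},
  {"offset": [16,8.2,0],"yaw": 0},
  {"offset": [19,9.7,0],"yaw": 0},
  {"offset": [22,11.3,0],"yaw": 0},
  {"offset": [25,12.8,0],"yaw": 0},
  {"offset": [28,14.3,0],"yaw": 0},
  {"offset": [31,15.9,0],"yaw": 0},
  {"offset": [34,17.4,0],"yaw": 0},
  {"offset": [36,18.4,0],"yaw": 0},
  {"offset": [36.7,18.8,0],"yaw": 0},
  {"offset": [36.7,18.8,0],"yaw": 0},
  {"offset": [36.7,18.8,0],"yaw": 0},
])

```text
time: 19.97
position: [0.646, 0.2179, 0.2611]
eef_rot: [[-0.0, 1.0, -0.002], [1.0, 0.0, -0.001], [-0.001, -0.002, -1.0]]
contact_force: [-0.2, -0.3, -0.6]
grip_width: 0.466
grip_force: 20.0
```

Request:
move_arm([
  {"offset": [0,0,1],"yaw": 0},
  {"offset": [0,0,3],"yaw": 0},
  {"offset": [0,0,6],"yaw": 0},
  {"offset": [0,0,9],"yaw": 0},
  {"offset": [0,0,11],"yaw": 0},
  {"offset": [0,0,12.2],"yaw": 0},
  {"offset": [0,0,12.9],"yaw": 0},
  {"offset": [0,0,13.2],"yaw": 0},
  {"offset": [0,0,13.4],"yaw": 0},
  {"offset": [0,0,13.4],"yaw": 0},
  {"offset": [0,0,13.4],"yaw": 0},
])

```text
time: 20.88
position: [0.6466, 0.2185, 0.1298]
eef_rot: [[0.0, 1.0, 0.002], [1.0, -0.0, 0.0], [0.0, 0.002, -1.0]]
contact_force: [-0.0, 0.9, -1.4]
grip_width: 0.463
grip_force: 20.0
```

Request:
move_arm([
  {"offset": [0,0,0],"yaw": 0},
  {"offset": [0,0,0],"yaw": 0},
  {"offset": [0,0,0],"yaw": 0},
  {"offset": [0,0,0],"yaw": 0},
  {"offset": [0,0,0],"yaw": 0},
  {"offset": [0,0,0],"yaw": 0},
  {"offset": [0,0,0],"yaw": 0},
  {"offset": [0,0,0],"yaw": 0},
  {"offset": [0,0,0],"yaw": 0},
], grip=1)

```text
time: 21.63
position: [0.6463, 0.2185, 0.1286]
eef_rot: [[0.0, 1.0, -0.0], [1.0, -0.0, -0.0], [-0.0, -0.0, -1.0]]
contact_force: [-0.0, 0.6, 0.1]
grip_width: 0.997
grip_force: 0.0
```

Request:
move_arm([
  {"offset": [0,0,-1],"yaw": 0},
  {"offset": [0,0,-3],"yaw": 0},
  {"offset": [0,0,-6],"yaw": 0},
  {"offset": [0,0,-9],"yaw": 0},
  {"offset": [0,0,-12],"yaw": 0},
  {"offset": [0,0,-13.4],"yaw": 0},
  {"offset": [0,0,-13.4],"yaw": 0},
  {"offset": [0,0,-13.4],"yaw": 0},
])

```text
time: 22.3
position: [0.6463, 0.2185, 0.2633]
eef_rot: [[-0.0, 1.0, 0.001], [1.0, 0.0, 0.0], [0.0, 0.001, -1.0]]
contact_force: [0.5, -0.4, -0.5]
grip_width: 1.001
grip_force: 0.0
```

Request:
move_arm([
  {"offset": [-1.5,-1.4,0],"yaw": 0.09},
  {"offset": [-3.5,-3.2,0],"yaw": 0.18},
  {"offset": [-5.5,-5,0],"yaw": 0.27},
  {"offset": [-7.5,-6.8,0],"yaw": 0.36},
  {"offset": [-9.5,-8.6,0],"yaw": 0.45},
  {"offset": [-11.5,-10.4,0],"yaw": 0.54},
  {"offset": [-13.5,-12.2,0],"yaw": 0.63},
  {"offset": [-15.5,-14,0],"yaw": 0.72},
  {"offset": [-17.5,-15.8,0],"yaw": 0.81},
  {"offset": [-19.5,-17.6,0],"yaw": 0.9},
  {"offset": [-20.8,-18.8,0],"yaw": 0.99},
  {"offset": [-20.8,-18.8,0],"yaw": 1.08},
  {"offset": [-20.8,-18.8,0],"yaw": 1.083},
  {"offset": [-20.8,-18.8,0],"yaw": 1.083},
  {"offset": [-20.8,-18.8,0],"yaw": 1.083},
])

```text
time: 23.55
position: [0.4583, 0.0107, 0.262]
eef_rot: [[0.882, 0.472, -0.001], [0.472, -0.882, 0.0], [-0.001, -0.001, -1.0]]
contact_force: [0.5, 0.4, -0.9]
grip_width: 1.003
grip_force: 0.0
```

```bash
python3 look.py 3
```

```text
top red px [183. 235.] z 0.105 mean [0.4348 0.1712] circ (0.4349 0.1713) r0.0167 rect [434.9 171.4] [30.5 32.8] 1.4
top blue px [232. 104.] z 0.014 mean [0.776  0.0665] circ (0.7764 0.0665) r0.0146 rect [776.9  66.6] [12.3 29. ] 16.6
top blue px [162. 139.] z 0.105 mean [0.6462 0.2192] circ (0.6467 0.2194) r0.0169 rect [646.1 219.3] [31.7 31.7] 17.8
top blue px [172. 153.] z 0.014 mean [0.6384 0.2133] circ (0.6473 0.2201) r0.0350 rect [642.7 216.8] [58.  68.1] 39.7
top green px [347. 152.] z 0.065 mean [ 0.6488 -0.2247] circ (0.6495 -0.2249) r0.0277 rect [ 648.9 -224.8] [52.2 54.3] 3.0
top yellow px [257. 240.] z 0.052 mean [ 0.4246 -0.0039] circ (0.4251 -0.0063) r0.0193 rect [423.8  -6.5] [17.4 38.3] 10.0
top yellow px [374. 268.] z 0.014 mean [ 0.3667 -0.2918] circ (0.3674 -0.2905) r0.0658 rect [ 367.  -291.2] [117.9  66.4] 49.4
side red px [216. 156.] z 0.104 mean [0.4301 0.157 ] circ (0.4275 0.1190) r0.0711 rect [434.3 119.4] [ 28.2 142. ] 3.4
side red px [218. 181.] z 0.013 mean [0.4294 0.1567] circ (0.4317 0.1693) r0.0357 rect [430.6 163.2] [58.8 65.7] 76.2
side red px [455. 32
[... 180 characters left out ...]
.0203 rect [643.7 215.1] [36.4 30.4] 57.7
side blue px [277. 166.] z 0.013 mean [0.6402 0.2049] circ (0.6446 0.2162) r0.0362 rect [644.1 211.1] [58.7 68. ] 72.9
side green px [329. 229.] z 0.064 mean [ 0.6467 -0.2291] circ (0.6462 -0.2264) r0.0298 rect [ 647.7 -227. ] [57.8 53. ] 45.3
side green px [329. 249.] z 0.013 mean [ 0.642  -0.2433] circ (0.6488 -0.2286) r0.0420 rect [ 644.4 -235. ] [66.6 79.3] 61.1
side yellow px [234. 194.] z 0.050 mean [0.4561 0.0062] circ (0.4568 0.0104) r0.0478 rect [457.6   8.5] [91.2 43.5] 27.0
side yellow px [221. 282.] z 0.013 mean [ 0.3638 -0.2953] circ (0.3654 -0.2915) r0.0673 rect [ 365.4 -291.8] [118.9  68.8] 49.5
[0.45839744 0.01078585 0.26219161] 23.65
```

Blue is in too. The tool's x axis is at 28.2°, which lines up with the cassette's length. Now I'll grasp the cassette.

Request:
move_arm([
  {"offset": [0,0,3],"yaw": 0},
  {"offset": [0,0,6],"yaw": 0},
  {"offset": [0,0,8.5],"yaw": 0},
  {"offset": [0,0,10.5],"yaw": 0},
  {"offset": [0,0,12.5],"yaw": 0},
  {"offset": [0,0,13.8],"yaw": 0},
  {"offset": [0,0,14.6],"yaw": 0},
  {"offset": [0,0,15],"yaw": 0},
  {"offset": [0,0,15],"yaw": 0},
  {"offset": [0,0,15],"yaw": 0},
])

```text
time: 24.48
position: [0.4586, 0.0105, 0.1131]
eef_rot: [[0.883, 0.469, 0.001], [0.469, -0.883, -0.0], [0.0, 0.0, -1.0]]
contact_force: [0.4, 0.0, 0.6]
grip_width: 1.002
grip_force: 0.0
```

Request:
move_arm([
  {"offset": [0,0,0],"yaw": 0},
  {"offset": [0,0,0],"yaw": 0},
  {"offset": [0,0,0],"yaw": 0},
  {"offset": [0,0,0],"yaw": 0},
  {"offset": [0,0,0],"yaw": 0},
  {"offset": [0,0,0],"yaw": 0},
  {"offset": [0,0,0],"yaw": 0},
  {"offset": [0,0,0],"yaw": 0},
  {"offset": [0,0,0],"yaw": 0},
  {"offset": [0,0,0],"yaw": 0},
  {"offset": [0,0,0],"yaw": 0},
  {"offset": [0,0,0],"yaw": 0},
  {"offset": [0,0,0],"yaw": 0},
], grip=0, grip_force=25)

```text
time: 25.57
position: [0.4583, 0.0104, 0.1126]
eef_rot: [[0.883, 0.469, 0.0], [0.469, -0.883, -0.0], [-0.0, 0.0, -1.0]]
contact_force: [0.2, -0.1, 0.3]
grip_width: 0.424
grip_force: 25.0
```

Request:
move_arm([
  {"offset": [0,0,-1],"yaw": 0},
  {"offset": [0,0,-3],"yaw": 0},
  {"offset": [0,0,-6],"yaw": 0},
  {"offset": [0,0,-9],"yaw": 0},
  {"offset": [0,0,-12],"yaw": 0},
  {"offset": [0,0,-14],"yaw": 0},
  {"offset": [0,0,-15],"yaw": 0},
  {"offset": [0,0,-15],"yaw": 0},
])

```text
time: 26.23
position: [0.4586, 0.0105, 0.2647]
eef_rot: [[0.883, 0.469, 0.003], [0.469, -0.883, -0.0], [0.003, 0.002, -1.0]]
contact_force: [-0.4, 0.4, -2.9]
grip_width: 0.422
grip_force: 25.0
```

Request:
move_arm([
  {"offset": [-1.4,1.4,0],"yaw": -0.03},
  {"offset": [-3.5,3.5,0],"yaw": -0.06},
  {"offset": [-6,6,0],"yaw": -0.1},
  {"offset": [-8.5,8.5,0],"yaw": -0.14},
  {"offset": [-11,11,0],"yaw": -0.18},
  {"offset": [-13.5,13.5,0],"yaw": -0.22},
  {"offset": [-16,16,0],"yaw": -0.26},
  {"offset": [-18.5,18.5,0],"yaw": -0.3},
  {"offset": [-20.5,20.5,0],"yaw": -0.34},
  {"offset": [-22,22,0],"yaw": -0.37},
  {"offset": [-22.3,22.3,0],"yaw": -0.37},
  {"offset": [-22.3,22.3,0],"yaw": -0.37},
  {"offset": [-22.3,22.3,0],"yaw": -0.37},
])

```text
time: 27.32
position: [0.3658, -0.2904, 0.2617]
eef_rot: [[0.655, 0.756, -0.001], [0.756, -0.655, 0.001], [0.0, -0.002, -1.0]]
contact_force: [-0.1, 0.2, -2.1]
grip_width: 0.428
grip_force: 25.0
```

```bash
python3 look.py 4 | grep -E "yellow|^\["
```

```text
top yellow px [378. 266.] z 0.199 mean [ 0.3822 -0.2703] circ (0.3765 -0.2699) r0.0324 rect [ 374.9 -267.5] [46.8 54.9] 48.6
side yellow px [212. 216.] z 0.199 mean [ 0.3555 -0.299 ] circ (0.3637 -0.2902) r0.0466 rect [ 364.7 -291.8] [89.1 43. ] 49.1
side yellow px [221. 282.] z 0.013 mean [ 0.3646 -0.2951] circ (0.3659 -0.2923) r0.0664 rect [ 365.8 -291.8] [119.2  68.3] 49.0
[ 0.36611402 -0.29002453  0.26220142] 27.4167
```

The cassette is aligned over the tray, within about 1 mm and 0.1° in the side view. Lowering it now.

Request:
move_arm([
  {"offset": [0,0,1],"yaw": 0},
  {"offset": [0,0,3],"yaw": 0},
  {"offset": [0,0,6],"yaw": 0},
  {"offset": [0,0,9],"yaw": 0},
  {"offset": [0,0,11],"yaw": 0},
  {"offset": [0,0,12.5],"yaw": 0},
  {"offset": [0,0,13.4],"yaw": 0},
  {"offset": [0,0,14],"yaw": 0},
  {"offset": [0,0,14.3],"yaw": 0},
  {"offset": [0,0,14.5],"yaw": 0},
  {"offset": [0,0,14.5],"yaw": 0},
  {"offset": [0,0,14.5],"yaw": 0},
])

```text
time: 28.42
position: [0.3661, -0.2912, 0.1182]
eef_rot: [[0.654, 0.756, 0.001], [0.756, -0.654, -0.001], [-0.0, 0.001, -1.0]]
contact_force: [-0.6, -0.6, -1.3]
grip_width: 0.421
grip_force: 25.0
```

Request:
move_arm([
  {"offset": [0,0,0],"yaw": 0},
  {"offset": [0,0,0],"yaw": 0},
  {"offset": [0,0,0],"yaw": 0},
  {"offset": [0,0,0],"yaw": 0},
  {"offset": [0,0,0],"yaw": 0},
  {"offset": [0,0,0],"yaw": 0},
  {"offset": [0,0,0],"yaw": 0},
  {"offset": [0,0,0],"yaw": 0},
  {"offset": [0,0,0],"yaw": 0},
], grip=1)

```text
time: 29.17
position: [0.3658, -0.2911, 0.1176]
eef_rot: [[0.654, 0.756, -0.0], [0.756, -0.654, 0.0], [0.0, -0.0, -1.0]]
contact_force: [-0.2, -0.8, 0.2]
grip_width: 0.992
grip_force: 0.0
```

Request:
move_arm([
  {"offset": [0,0,-1],"yaw": 0},
  {"offset": [0,0,-3],"yaw": 0},
  {"offset": [0,0,-6],"yaw": 0},
  {"offset": [0,0,-9],"yaw": 0},
  {"offset": [0,0,-12],"yaw": 0},
  {"offset": [0,0,-15],"yaw": 0},
  {"offset": [-4,0,-16],"yaw": 0},
  {"offset": [-4,-4,-16],"yaw": 0},
  {"offset": [-4,-8,-16],"yaw": 0},
  {"offset": [-4,-11,-16],"yaw": 0},
  {"offset": [-4,-11,-16],"yaw": 0},
  {"offset": [-4,-11,-16],"yaw": 0},
])

```text
time: 30.17
position: [0.256, -0.249, 0.2788]
eef_rot: [[0.654, 0.756, 0.002], [0.756, -0.654, -0.002], [-0.0, 0.002, -1.0]]
contact_force: [0.7, -0.5, 0.3]
grip_width: 1.0
grip_force: 0.0
```

```bash
python3 look.py 5
```

```text
top red px [183. 235.] z 0.105 mean [0.4348 0.171 ] circ (0.4349 0.1714) r0.0169 rect [434.8 171.3] [30.6 32.6] 2.9
top blue px [162. 140.] z 0.105 mean [0.6459 0.2193] circ (0.6464 0.2196) r0.0167 rect [646.4 219.8] [32.9 30.4] 47.3
top blue px [172. 153.] z 0.015 mean [0.6392 0.2129] circ (0.6475 0.2202) r0.0347 rect [643.3 217.1] [56.7 68. ] 41.3
top green px [347. 152.] z 0.065 mean [ 0.6489 -0.2247] circ (0.6494 -0.2253) r0.0281 rect [ 649.4 -225.1] [53.  53.7] 0.8
top yellow px [374. 268.] z 0.055 mean [ 0.3668 -0.2895] circ (0.3684 -0.2897) r0.0475 rect [ 367.1 -289.8] [90.1 40.7] 48.4
side red px [216. 156.] z 0.103 mean [0.432 0.168] circ (0.4303 0.1686) r0.0182 rect [432.1 166.6] [31.8 30.9] 61.9
side red px [218. 181.] z 0.012 mean [0.4285 0.1568] circ (0.4348 0.1690) r0.0364 rect [432.4 164.7] [59.2 65.8] 86.5
side red px [455. 322.] z 0.155 mean [ 0.6963 -0.6224] circ (0.6979 -0.6208) r0.0181 rect [ 698.8 -620.6] [33.2 34.1] 76.9
side blue px [277. 142.] z 0.103 mean [0.6433 0.2154] circ (0.6469 0.2133) r0.0201 rect [643.6 214.4] [34.6 29.8] 89.8
side blue px [277. 166.] z 0.014 mean [0.64   0.2055] circ (0.6447 0.2166) r0.0355 rect [644.7 210.1] [54.3 68.6] 80.8
side green px [329. 229.] z 0.064 mean [ 0.647  -0.2289] circ (0.6488 -0.2276) r0.0293 rect [ 648.2 -227.6] [57.5 53.1] 45.8
side green px [329. 249.] z 0.014 mean [ 0.6421 -0.2429] circ (0.6479 -0.2278) r0.0416 rect [ 644.4 -236. ] [64.4 78.6] 65.4
side yellow px [220. 268.] z 0.054 mean [ 0.3645 -0.2943] circ (0.3641 -0.2905) r0.0473 rect [ 365.2 -291.7] [90.5 40.7] 49.5
side yellow px [223. 288.] z 0.014 mean [ 0.3647 -0.3146] circ (0.3658 -0.2936) r0.0661 rect [ 364.8 -292.5] [119.9  67.7] 49.1
[ 0.25688564 -0.24977573  0.27834221] 30.2667
```

View pics/side5.png

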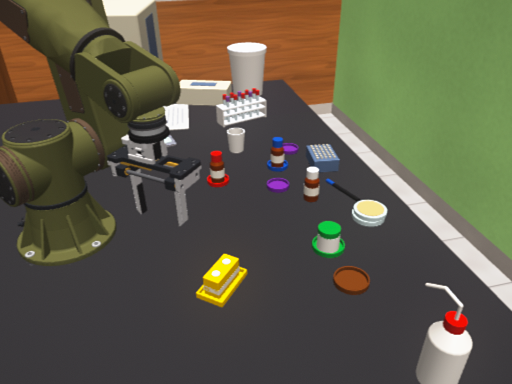

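The side view shows all four seated upright in their own holders: red (217,170), blue (277,155), jar (329,238) and cassette (221,278). The white bottle (312,186) and the beaker (236,140) haven't moved, and the gripper is clear of everything.

```bash
python3 -c "
from station import order; print(order.sign_off())"
```

```text
the job is handed in; nothing more can be done
None
```

I handed the job in after about 30 s of the 128 s: all four reagents measured within about 2 mm of centre in their own holders, upright and fully down, and the white-capped bottle and beaker stayed where they were; sign-off returned no verdict.

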